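# Right the fallen oil bottle and lift the loaded carrier

## Robot

A 6-joint arm with a two-finger parallel gripper is mounted at the origin on the work surface. World frame = base frame: x ahead of the robot, y to its left, z up, the work surface at z = 0. Lengths are in m, angles in rad, forces in N, time in s.
With the tool pointing down it reaches from about 0.35 to 0.8 m from the base axis. Payload 7.3 kg.
Tool frame: the origin (TCP) lies between the finger pads, 19 mm behind the fingertips; this is the grasp point; z points along the fingers, y is the line along which they close (so a half turn about z gives the same grasp; the last joint's range is limited). The gripper opens to 85 mm and grips with 20 to 120 N. Pads are 22 mm wide; open, the fingers measure 114 mm over their backs; the gripper's body (76 mm by 85 mm) begins 54 mm behind the grasp point. The pads swing forward as they close: fully open they stand 13 mm farther back than shut.
Start: joints at [0.967, 0.342, 1.524, -0, 1.275, -0.146], TCP at [0.232, 0.471, 0.25] pointing down, gripper open.
Joint ranges: [-2.53, 2.53], [-0.77, 2.02], [0.04, 2.7], [-1, 4.14], [0.28, 2.66], [-3.11, 3.11]. Speed limits (rad/s): [2.57, 2.57, 3.14, 3.14, 3.14, 3.14].

## Interface

Orientations are given as a unit quaternion [w, x, y, z].
In Python, from cell import env, imaging gives the robot as it stands.
- The arm moves only by the shell command python3 -m creep 'ROWS'. ROWS is a JSON object of lists of equal length, an entry for each row: "delta_rot": the turn, a rotation vector about the world's x, y, z in units of 6 degrees (1.0 is 6 degrees), a list of three; "travel": the shift along the world's x, y, z in units of 25 mm (1.0 is 25 mm), a list of three; "grip": the opening, from -1 (shut) to 1 (fully open). In form: {"delta_rot": [[wx, wy, wz], ...], "travel": [[tx, ty, tz], ...], "grip": [grip, ...]}. A call has exactly 10 rows; each row is the pose to reach, as a shift and turn from the pose commanded when the call began; what a row does not reach only later rows make up. A row lasts 1/10 s, in which the tool goes at most 50 mm and 8.59 degrees, less where a joint would pass 70% of its speed; a pose out of reach is approached as far as the arm can. A call with a gripper value outside its range is refused whole. The fingers move at their own pace and stop on an object; the grip force is fixed at half the most. Time passes only in rows, so rows that repeat a pose let the fingers close, or fill a call up. It gives the time, the measured TCP pose, the force, the opening and the grip force at its end, in the units of the state.
- env.state(): the state, without advancing time (a new reading comes with each control period).
- imaging.capture(name): name is "scene" or "top" or "wrist"; returns the picture (420x560x3 uint8, blue, green, red); there is no depth.
- imaging.camera_info(name): a dict with "fx", "fy", "cx", "cy" (pixels), "dist_coeffs" ([k1, k2, p1, p2, k3] as OpenCV has them; the pictures are not rectified), "R" (3x3) and "t" (3): a world point X has camera coordinates R X + t. Camera axes: x right, y down, z forward; pixel columns grow to the right and rows downward; lengths in m; the calibration is good to about 2 mm. A picture is of the moment at which its call begins: read the wrist's pose just before it. camera_info takes no time and is no camera call; for the wrist camera it gives the pose at the moment of the call.
- env.close_job(): hands the job in; it is judged then, once.
The state is a dict: "clock": time; "joints": joint angles; "joint_vel": joint speeds; "joint_efforts": joint torques, N m; "tcp_pos": TCP position; "tool_rot": TCP orientation; "ft_force": force on the tool from outside, world axes, zero at the start; "wrist_torque": the same for the moment, N m; "opening": finger opening in m; "grasp_force": force on a finger pad.
Only numpy, scipy, OpenCV 4.12 (cv2) and the standard library are available. Lean on these libraries where they do the work, as an engineer would, in place of code of your own. Each camera call takes 0.05 s, during which the arm holds its last target. There are 200 camera calls.

## Task

In the wooden bottle carrier on the brass-repair bench, stand the leaning amber oil bottle upright in its own bay and let go of it while the carrier rests on the bench. Then take the carrier by its bar handle and lift it about 10 cm clear of the bench, keeping it level so that every bottle and jar stays standing in its bay; finish holding it still in the air, gripped, without putting it down. Do not tip over the other contents or disturb the mouthpiece, screwdriver and tuning slide lying around.

Things in the scene. Friction and masses are not known exactly. Their poses are not given: they have to be found in the camera images.
- carrier: loose open wooden carrier, 172 (own x) by 226 mm (own y), 400 g empty (+-25%), about 760 g loaded; origin at the centre of its underside, z up, x roughly away from the robot. Floor 8 mm thick. Two lanes along x, at y = +88 and -88 mm, 42 mm wide inside, side walls 14 mm high over the floor. Each lane: a bottle bay in the middle, a jar bay at each end. Handle between the lanes
- handle (a point): middle of the wooden handle bar, 145 mm above the carrier's underside, over its centre; axes as the carrier's. Bar 116 mm long (own x), 16 mm wide (own y), 24 mm high, on 16 mm square posts at x = +47 and -47 mm. Grip it from above, fingers closing along the carrier's y; the loaded carrier balances close to here
- bay_left (a point): centre of the floor of the middle bay in the lane at the carrier's +y side (88 mm from its centre line, 8 mm above its underside); axes as the carrier's. The bay is 60 mm (x) by 42 mm (y), between cross walls 5 mm thick, 50 mm wide and 45 mm high over the floor. The jar bays of the lane, 46 by 42 mm, are centred 58 mm before and behind this point
- bay_right (a point): the same for the lane at the carrier's -y side
- oil_bottle: loose amber bottle, red nozzle cap, paper band: cylinder 30 mm across up to 88 mm, then shoulder and cap to 110 mm, 80 g (+-30%); origin at the centre of its base, z along its axis to the cap. In the left or right middle bay, fallen about 0.6 rad towards the carrier's +x: far edge of its base on the bay floor, its side leaning on the top of the bay's far cross wall
- cleaner_bottle: loose white bottle with a blue nozzle cap, the same shape and size as the oil bottle, 80 g, standing upright in the middle bay of the other lane; origin at the centre of its base, z up
- jar0: loose small grease jar, white with a brass-coloured lid, a cylinder 38 mm across and 40 mm high, 50 g, standing in one of the four end bays; origin at the centre of its underside, z up
- jar1: loose small grease jar, white with a green lid, a cylinder 38 mm across and 40 mm high, 50 g, standing in one of the four end bays; origin at the centre of its underside, z up
- jar2: loose small grease jar, white with a steel-grey lid, a cylinder 38 mm across and 40 mm high, 50 g, standing in one of the four end bays; origin at the centre of its underside, z up
- jar3: loose small grease jar, white with a yellow lid, a cylinder 38 mm across and 40 mm high, 50 g, standing in one of the four end bays; origin at the centre of its underside, z up
- mouthpiece: bystander: brass mouthpiece standing on its 38 mm wide rim, 78 mm high, on the bench beside the carrier at its +y side; origin at the centre of its underside. Leave it alone
- screwdriver: bystander: red-handled screwdriver lying on the bench beside the carrier at its -y side; origin under its middle, x along it to the tip. Leave it alone
- tuning_slide: bystander: U-shaped brass tuning slide, 130 mm by 64 mm, 14 mm thick, lying flat on the bench beyond the carrier; origin at its underside, x towards the bend. Leave it alone
Not all that is in view belongs to the job. What is shaped like the jar0 but pink or purple is not meant.

How it is judged:
By the outcome, as a careful person would: the job done as asked, in the order asked, and still so for the second after the job is handed in, while the arm keeps its last pose, push and grip.
It also fails if it takes over 48 s, if anything falls off the work surface, if the arm or the gripper's body presses on something with over 40 N, if the wrist force passes 120 N, or if a joint passes its speed limit or range.

## Working session

There is one attempt and no reset: what is moved stays moved. The work goes in short steps, Python scripts to look and compute and a shell command to move; the robot and the scene stay as the last step left them, time stands still between calls to the robot, and variables do not carry over. Pictures are saved under pics/ and viewed, at most 11 in all, crops included, and the job is handed in when it is done.

```bash
mkdir -p pics; ls; python3 - <<'E'
from cell import env, imaging
import cv2
for n in("scene","top"):
    cv2.imwrite(f"pics/{n}0.png",imaging.capture(n))
    c=imaging.camera_info(n); print(n,{k:(v.tolist() if hasattr(v,'tolist') else v) for k,v in c.items()})
print(env.state())
E
```

```text
pics
scene {'fx': 490.8152008898437, 'fy': 490.8152008898437, 'cx': 276.7537221028918, 'cy': 214.05524326825253, 'dist_coeffs': [0.014185974573746445, 0.0, 0.0, 0.0, 0.0], 'R': [[-0.30244326092359597, 0.9531122061246625, -0.010256532458902807], [0.756775554410113, 0.23357149671498462, -0.6105203650735884], [-0.5794987784017905, -0.19240966311103191, -0.7919341433303224]], 't': [0.14566739832041442, -0.38635509085606307, 1.377314447963244]}
top {'fx': 428.0108367969596, 'fy': 428.0108367969596, 'cx': 286.22996692884095, 'cy': 214.61892664573193, 'dist_coeffs': [0.03668048719418823, 0.0, 0.0, 0.0, 0.0], 'R': [[0.00359930126014327, -0.9999929829672173, 0.0010387717581136688], [-0.9967372301211549, -0.003671340904314239, -0.08063135461079773], [0.08063460250318492, -0.0007451659486526044, -0.9967434502452787]], 't': [0.026275459964269346, 0.6147011159625234, 0.9706683771078062]}
{'clock': 0.1, 'joints': array([ 9.67006431e-01,  3.42673652e-01,  1.52493110e+00, -2.32963562e-05,
        1.27538642e+00, -1.45991041e-01]), 'joint_vel': array([-0.00162074, -0.00084573, -0.00170179,  0.00025885,  0.0011662 ,
        0.00016026]), 'joint_efforts': array([ 1.44545265e-03, -4.34447837e+01, -2.46491593e+01, -2.87353550e-04,
        4.72516389e-03, -1.22723144e-06]), 'tcp_pos': array([0.23182775, 0.47067189, 0.24938139]), 'tool_rot': array([-2.45680312e-04,  2.26902429e-01,  9.73917244e-01, -6.54772642e-04]), 'ft_force': array([-0.37607267, -0.49489968, -0.47131888]), 'wrist_torque': array([-0.01643151,  0.02371453,  0.03015829]), 'grasp_force': 0.0, 'opening': 0.08544785892728396}
```

View pics/scene0.png

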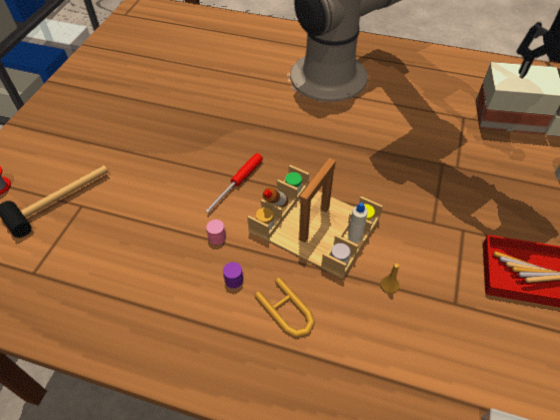

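View pics/top0.png

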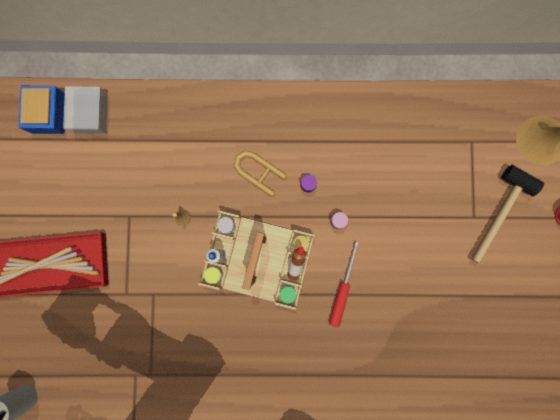

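The top view has the carrier at about (257,258). The amber bottle with the red cap (299,253) leans in the right (-y) lane, and the white/blue bottle (213,256) is in the left lane. The jars are green (288,295), brass (300,243), grey (226,225) and yellow (212,275). The pink (340,220) and purple (308,183) jars are decoys outside the carrier. Next I'll measure from the lids.

```bash
cat > h.py <<'E'
import numpy as np, cv2
from cell import env, imaging
def ray(n,uv,c=None):
    c=c or imaging.camera_info(n); K=np.array([[c['fx'],0,c['cx']],[0,c['fy'],c['cy']],[0,0,1]])
    p=cv2.undistortPoints(np.array([[uv]],float),K,np.array(c['dist_coeffs']))[0,0]
    R=np.array(c['R']);t=np.array(c['t']); d=R.T@np.array([p[0],p[1],1]); return -R.T@t,d/np.linalg.norm(d)
def plane(n,uv,z,c=None):
    o,d=ray(n,uv,c); return o+d*(z-o[2])/d[2]
def tri(r1,r2):
    (a,d),(b,e)=r1,r2; s=np.linalg.lstsq(np.c_[d,-e],b-a,rcond=None)[0]; p,q=a+s[0]*d,b+s[1]*e
    return (p+q)/2,np.linalg.norm(p-q)
def proj(n,X,c=None):
    c=c or imaging.camera_info(n); K=np.array([[c['fx'],0,c['cx']],[0,c['fy'],c['cy']],[0,0,1]])
    return cv2.projectPoints(np.array(X,float).reshape(-1,3),cv2.Rodrigues(np.array(c['R']))[0],np.array(c['t']),K,np.array(c['dist_coeffs']))[0][:,0]
def blob(im,lo,hi,roi):
    x0,y0,x1,y1=roi; m=cv2.inRange(cv2.cvtColor(im,cv2.COLOR_BGR2HSV),lo,hi)
    k=np.zeros_like(m);k[y0:y1,x0:x1]=m[y0:y1,x0:x1]
    n,_,s,c=cv2.connectedComponentsWithStats(k); 
    return [(tuple(np.round(c[i],1)),int(s[i,4]),s[i,:4].tolist()) for i in np.argsort(-s[1:,4])[:2]+1] if n>1 else []
E
python3 - <<'E'
from h import *
T=cv2.imread('pics/top0.png');S=cv2.imread('pics/scene0.png')
R={'top':(190,205,320,315),'scene':(245,160,385,280)}
for nm,lo,hi in [('green',(50,100,60),(75,255,255)),('yellow',(26,150,130),(36,255,255)),('red',(0,200,120),(4,255,255)),('blue',(100,130,60),(125,255,255)),('brass',(17,150,150),(24,255,255))]:
    for n,im in(('top',T),('scene',S)):
        for b in blob(im,lo,hi,R[n]): print(nm,n,b, plane(n,b[0],.048).round(4))
a=cv2.resize(T[205:315,190:330],None,fx=5,fy=5,interpolation=cv2.INTER_CUBIC); cv2.imwrite('pics/topc.png',a)
a=cv2.resize(S[155:285,240:390],None,fx=4.5,fy=4.5,interpolation=cv2.INTER_CUBIC); cv2.imwrite('pics/scc.png',a)
E
```

```text
green top ((np.float64(287.4), np.float64(294.2)), 185, [281, 286, 14, 17]) [0.4343 0.0253 0.048 ]
green scene ((np.float64(293.6), np.float64(178.6)), 177, [285, 172, 17, 15]) [0.4382 0.0256 0.048 ]
yellow scene ((np.float64(369.6), np.float64(210.4)), 91, [365, 204, 10, 14]) [0.4768 0.2021 0.048 ]
red scene ((np.float64(250.4), np.float64(165.6)), 137, [245, 160, 17, 17]) [ 0.4292 -0.0784  0.048 ]
red scene ((np.float64(267.3), np.float64(192.3)), 31, [264, 190, 8, 5]) [ 0.4927 -0.0173  0.048 ]
blue top ((np.float64(211.8), np.float64(255.5)), 28, [209, 253, 6, 6]) [0.5198 0.1957 0.048 ]
blue scene ((np.float64(360.3), np.float64(207.3)), 50, [357, 203, 7, 9]) [0.4744 0.182  0.048 ]
brass scene ((np.float64(262.0), np.float64(215.4)), 134, [255, 207, 18, 15]) [ 0.5555 -0.0082  0.048 ]
brass scene ((np.float64(278.5), np.float64(278.6)), 10, [276, 278, 6, 2]) [0.6887 0.0697 0.048 ]
```

View pics/topc.png

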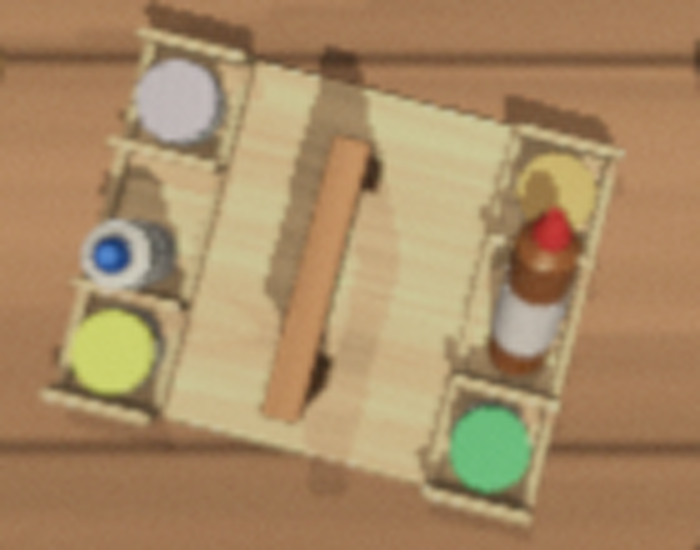

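View pics/scc.png

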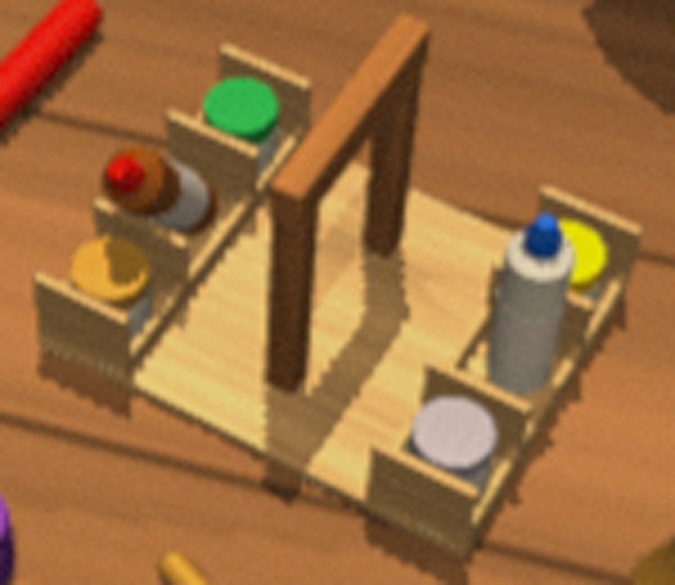

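The crops confirm the targets: the amber bottle has its red tip at top crop (553,228) and scene crop (125,174), and leans over the far cross wall of the right lane. Nothing else is amber with a red cap. The handle top centre is at top crop (316,277).

```bash
python3 - <<'E'
from h import *
t=lambda u,v:(190+u/5-.4,205+v/5-.4)
s=lambda u,v:(240+u/4.5-.4,155+v/4.5-.4)
J={'green':(t(490,449),s(241,107),(-58,-88)),'brass':(t(557,190),s(110,268),(58,-88)),'grey':(t(178,100),s(454,432),(58,88)),'yellow':(t(113,352),None,(-58,88))}
P=[];Q=[]
for k,(a,b,l) in J.items():
    p=plane('top',a,.048); print(k,p.round(4), b and plane('scene',b,.048).round(4), b and tri(ray('top',a),ray('scene',b)))
    if b: p=(p+plane('scene',b,.048))/2
    P.append(p[:2]);Q.append(np.array(l)/1e3)
P=np.array(P);Q=np.array(Q);p0=P.mean(0);A=P-p0
yaw=np.arctan2((Q[:,0]*A[:,1]-Q[:,1]*A[:,0]).sum(),(Q*A).sum());c,s_=np.cos(yaw),np.sin(yaw);R=np.array([[c,-s_],[s_,c]])
print('centre',p0,'yaw',yaw,np.degrees(yaw),(A@R-Q).round(4).tolist())
h=[plane('top',t(*q),.157)[:2] for q in [(332,138),(370,142),(300,418),(263,408)]]
f=(h[0]+h[1])/2;n=(h[2]+h[3])/2;print('handle',(f+n)/2,np.degrees(np.arctan2(*(f-n)[::-1])),np.linalg.norm(f-n))
hs=[plane('scene',s(*q),.157)[:2] for q in [(408,15),(430,32),(320,200),(274,185)]]; f2=(hs[2]+hs[3])/2;n2=(hs[0]+hs[1])/2;print('handle scene',(f2+n2)/2,np.degrees(np.arctan2(*(f2-n2)[::-1])),np.linalg.norm(f2-n2))
X=tri(ray('top',t(553,228)),ray('scene',s(125,174)));print('redcap',X)
print('cap local',R.T@(X[0][:2]-p0))
print('blue',tri(ray('top',t(110,255)),ray('scene',s(546,235))))
E
```

```text
green [0.4339 0.0248 0.048 ] [0.4379 0.0245 0.048 ] (array([0.43357905, 0.02410126, 0.04328482]), np.float64(0.001470039150012696))
brass [ 0.5494 -0.0051  0.048 ] [ 0.5511 -0.0052  0.048 ] (array([ 0.54955652, -0.00543306,  0.04595053]), np.float64(0.000621193335283905))
grey [0.5895 0.1667 0.048 ] [0.5925 0.167  0.048 ] (array([0.58982292, 0.16698385, 0.0441226 ]), np.float64(0.0005233535329014786))
yellow [0.4763 0.194  0.048 ] None None
centre [0.51337435 0.09508976] yaw -0.23670690517517037 -13.562306648140646 [[-0.0008, 0.0014], [0.0014, -0.0008], [0.0007, -0.0001], [-0.0012, -0.0006]]
handle [0.51324481 0.09487407] -13.784440138578585 0.11168185645365752
handle scene [0.51619187 0.09818958] -13.154512192969838 0.11066452851218841
redcap (array([ 0.53257708, -0.00217495,  0.09541597]), np.float64(0.0010404424953634548))
cap local [ 0.0414761  -0.09004944]
blue (array([0.52056091, 0.18572321, 0.10658502]), np.float64(0.0006702955350833498))
```

Carrier centre is (0.513, 0.095) with yaw −13.6°. The bottle pose matches a 0.6 rad lean, with its base at local x ≈ −14 mm. I'll grip it along its axis, 66 mm up, at world (0.515, 0.002, 0.071). First comes the transit, with a turn of +12.65° about z.

```bash
python3 -m creep '{"delta_rot":[[0,0,0.3],[0,0,0.6],[0,0,0.9],[0,0,1.2],[0,0,1.5],[0,0,1.8],[0,0,2.11],[0,0,2.11],[0,0,2.11],[0,0,2.11]],"travel":[[0.5,-0.7,0],[1.5,-2.1,0],[2.6,-3.6,0],[3.8,-5.2,0],[5,-6.9,0],[6.2,-8.6,0],[7.4,-10.3,0],[8.6,-12,0],[9.8,-13.7,0],[11,-15.3,0]],"grip":[1,1,1,1,1,1,1,1,1,1]}'
python3 -m creep '{"delta_rot":[[0.1,0.5,0],[0.3,1.2,0],[0.5,2,0],[0.7,2.8,0],[0.9,3.6,0],[1.05,4.4,0],[1.2,5,0],[1.344,5.57,0],[1.344,5.57,0],[1.344,5.57,0]],"travel":[[0.8,-1.1,0],[1.4,-2,0],[2,-2.8,0],[2.4,-3.4,0],[2.7,-3.8,0],[2.95,-4.08,0],[2.95,-4.08,-0.8],[2.95,-4.08,-1.6],[2.95,-4.08,-2.2],[2.95,-4.08,-2.2]],"grip":[1,1,1,1,1,1,1,1,1,1]}'
python3 - <<'E'
from h import *
s=env.state();print(s['tcp_pos'],s['tool_rot'])
from scipy.spatial.transform import Rotation as R
print(R.from_quat(s['tool_rot'],scalar_first=True).as_matrix().round(3))
c=imaging.camera_info('wrist');im=imaging.capture('wrist')
b=np.array([.5134,.0951,0]);ex=np.array([.972,-.2345,0]);ey=np.array([.2345,.972,0]);z=np.array([0,0,1])
ax=.565*ex+.825*z; base=b-.014*ex-.09*ey+.0165*z
for s_ in(0,.05,.088,.11): print(s_,proj('wrist',base+s_*ax,c))
cv2.imwrite('pics/w1.png',im)
E
```

```text
clock: 1.1
tcp_pos: [0.5016, 0.0946, 0.2498]
tool_rot: [-0.0, 0.118, 0.993, 0.0]
ft_force: [0.7, 1.1, -0.3]
opening: 0.0852
grasp_force: 0.0
clock: 2.1
tcp_pos: [0.5739, -0.0054, 0.1917]
tool_rot: [-0.296, 0.113, 0.948, 0.035]
ft_force: [-0.9, -0.4, 0.2]
opening: 0.0852
grasp_force: 0.0
[ 0.57386362 -0.00541708  0.19174556] [-0.29647431  0.11294541  0.94768925  0.03509128]
[[-0.799  0.235 -0.554]
 [ 0.193  0.972  0.133]
 [ 0.57  -0.    -0.822]]
0 [[276.49642651 210.26576299]]
0.05 [[275.55485479 224.34016808]]
0.088 [[274.60212034 238.58894021]]
0.11 [[273.91478447 248.87320349]]
```

View pics/w1.png

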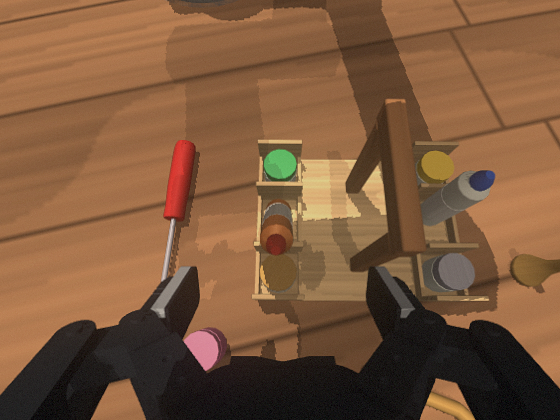

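The wrist view shows the amber bottle's red cap at (277,243) between the fingers. My prediction was about (274,243), so the bottle sits roughly 1 mm further toward +y. I'll descend along the axis.

```bash
python3 -m creep '{"delta_rot":[[0,0,0],[0,0,0],[0,0,0],[0,0,0],[0,0,0],[0,0,0],[0,0,0],[0,0,0],[0,0,0],[0,0,0]],"travel":[[0,0,-0.4],[-0.2,0,-1],[-0.5,0.1,-1.6],[-0.9,0.15,-2.2],[-1.3,0.2,-2.8],[-1.6,0.25,-3.4],[-1.9,0.3,-4],[-2.15,0.34,-4.5],[-2.35,0.34,-4.83],[-2.35,0.34,-4.83]],"grip":[1,1,1,1,1,1,1,1,1,1]}'
python3 - <<'E'
from h import *
s=env.state();print(s['tcp_pos'],(np.array([.5151,.0031,.071])-s['tcp_pos'])/.025)
E
```

```text
clock: 3.15
tcp_pos: [0.5153, 0.0032, 0.0741]
tool_rot: [-0.294, 0.113, 0.949, 0.035]
ft_force: [-0.3, 0.0, 1.3]
opening: 0.0856
grasp_force: 0.0
[0.51534069 0.00316464 0.0740836 ] [-0.00962743 -0.00258572 -0.12334381]
```

```bash
python3 -m creep '{"delta_rot":[[0,0,0],[0,0,0],[0,0,0],[0,0,0],[0,0,0],[0,0,0],[0,0,0],[0,0,0],[0,0,0],[0,0,0]],"travel":[[0,0,-0.1],[0,0,-0.1],[0,0,-0.1],[0,0,-0.1],[0,0,-0.1],[0,0,-0.1],[0,0,-0.1],[0,0,-0.1],[0,0,-0.1],[0,0,-0.1]],"grip":[0.5,0,-0.3,-0.6,-1,-1,-1,-1,-1,-1]}'
python3 - <<'E'
from h import *
s=env.state();print(s['tcp_pos'],s['opening'],s['grasp_force'],s['ft_force'])
cv2.imwrite('pics/w2.png',imaging.capture('wrist'))
E
```

```text
clock: 4.15
tcp_pos: [0.5162, 0.003, 0.072]
tool_rot: [-0.293, 0.113, 0.949, 0.035]
ft_force: [2.3, -0.7, 5.2]
opening: 0.0286
grasp_force: 58.9
[0.51623243 0.00302914 0.0719934 ] 0.02856450569915905 58.87285170145333 [ 2.32535149 -0.66400977  5.22214885]
```

View pics/w2.png

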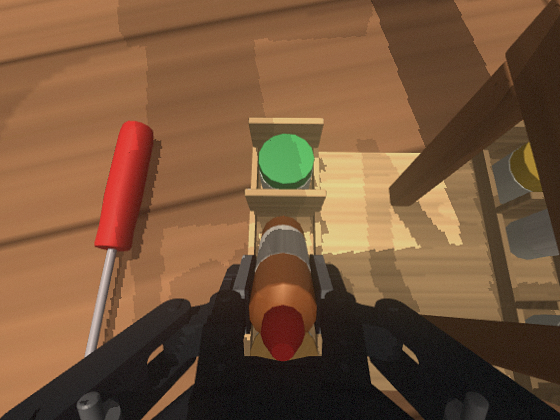

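The bottle is gripped (opening 28.6 mm, 59 N) and aligned with the tool. Next I'll lift it slightly, rotate it upright and shift it over the bay centre.

```bash
python3 -m creep '{"delta_rot":[[0,0,0],[0,0,0],[0,0,0],[-0.15,-0.6,0],[-0.35,-1.4,0],[-0.55,-2.2,0],[-0.72,-3,0],[-0.92,-3.8,0],[-1.1,-4.6,0],[-1.25,-5.2,0]],"travel":[[0,0,0.25],[0,0,0.5],[0,0,0.7],[-0.1,0.02,0.8],[-0.22,0.06,0.9],[-0.35,0.1,0.9],[-0.5,0.14,0.9],[-0.65,0.18,0.9],[-0.8,0.22,0.9],[-0.9,0.26,0.9]],"grip":[-1,-1,-1,-1,-1,-1,-1,-1,-1,-1]}'
python3 -m creep '{"delta_rot":[[-0.05,-0.2,0],[-0.09,-0.36,0],[-0.09,-0.36,0],[-0.09,-0.36,0],[-0.09,-0.36,0],[-0.09,-0.36,0],[-0.09,-0.36,0],[-0.09,-0.36,0],[-0.09,-0.36,0],[-0.09,-0.36,0]],"travel":[[-0.02,0,0],[-0.04,0,0],[-0.04,0,0],[-0.04,0,0],[-0.04,0,0],[-0.04,0,0],[-0.04,0,0],[-0.04,0,0],[-0.04,0,0],[-0.04,0,0]],"grip":[-1,-1,-1,-1,-1,-1,-1,-1,-1,-1]}'
python3 - <<'E'
from h import *
from scipy.spatial.transform import Rotation as R
s=env.state();print(s['tcp_pos'],s['opening'],s['grasp_force'],s['ft_force'])
print(R.from_quat(s['tool_rot'],scalar_first=True).as_matrix().round(3))
b=np.array([.5134,.0951,0]);ey=np.array([.2345,.972,0])
print('to go',(b-.088*ey+[0,0,.075]-s['tcp_pos'])/.025)
w=cv2.resize(imaging.capture('wrist'),(400,300));a=cv2.resize(imaging.capture('scene')[155:285,240:390],None,fx=3,fy=3,interpolation=cv2.INTER_CUBIC)
o=np.zeros((400,780,3),'uint8');o[:390,:450]=a[:,:450];o[:300,450:]=w[:,40:370];cv2.imwrite('pics/c3.png',o)
E
```

```text
clock: 5.2
tcp_pos: [0.4927, 0.0098, 0.0949]
tool_rot: [-0.018, 0.118, 0.993, 0.002]
ft_force: [-0.2, -0.3, -0.8]
opening: 0.0285
grasp_force: 59.1
clock: 6.2
tcp_pos: [0.4925, 0.0096, 0.0943]
tool_rot: [-0.001, 0.118, 0.993, 0.0]
ft_force: [-0.1, 0.3, -0.9]
opening: 0.0288
grasp_force: 59.1
[0.49251181 0.00955245 0.09427802] 0.028760905539469035 59.103596499189734 [-0.10483365  0.34681593 -0.87771859]
[[-0.972  0.235 -0.001]
 [ 0.235  0.972  0.   ]
 [ 0.001  0.    -1.   ]]
to go [ 1.00877451e-02  4.62048124e-04 -7.71120698e-01]
```

View pics/c3.png

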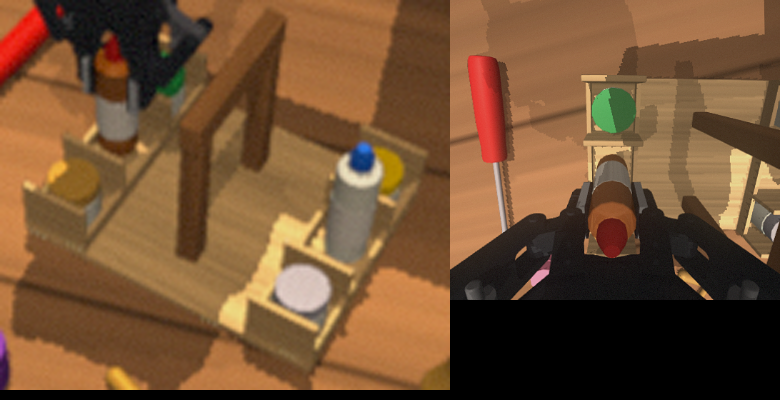

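The bottle is upright at (115,110) in the left panel, hovering over its bay. I'll lower it gently.

```bash
python3 -m creep '{"delta_rot":[[0,0,0],[0,0,0],[0,0,0],[0,0,0],[0,0,0],[0,0,0],[0,0,0],[0,0,0],[0,0,0],[0,0,0]],"travel":[[0,0,-0.1],[0,0,-0.22],[0,0,-0.34],[0,0,-0.44],[0,0,-0.54],[0,0,-0.6],[0,0,-0.64],[0,0,-0.68],[0,0,-0.7],[0,0,-0.7]],"grip":[-1,-1,-1,-1,-1,-1,-1,-1,-1,-1]}'
```

```text
clock: 7.3
tcp_pos: [0.4926, 0.0096, 0.077]
tool_rot: [-0.0, 0.118, 0.993, 0.0]
ft_force: [-1.0, 0.2, 1.3]
opening: 0.0285
grasp_force: 59.5
```

```bash
python3 -m creep '{"delta_rot":[[0,0,0],[0,0,0],[0,0,0],[0,0,0],[0,0,0],[0,0,0],[0,0,0],[0,0,0],[0,0,0],[0,0,0]],"travel":[[0,0,-0.02],[0,0,-0.04],[0,0,-0.05],[0,0,-0.06],[0,0,-0.06],[0,0,-0.06],[0,0,-0.06],[0,0,-0.06],[0,0,-0.06],[0,0,-0.06]],"grip":[-1,-1,-1,-1,-1,-1,-1,-1,-1,-1]}'
```

```text
clock: 8.3
tcp_pos: [0.4928, 0.0095, 0.0769]
tool_rot: [0.0, 0.118, 0.993, 0.0]
ft_force: [-4.9, -0.7, 16.1]
opening: 0.0288
grasp_force: 60.8
```

The bottle is seated, with a 16 N contact. I'll ease off, open and retreat straight up.

```bash
python3 -m creep '{"delta_rot":[[0,0,0],[0,0,0],[0,0,0],[0,0,0],[0,0,0],[0,0,0],[0,0,0],[0,0,0],[0,0,0],[0,0,0]],"travel":[[0,0,0.03],[0,0,0.05],[0,0,0.05],[0,0,0.05],[0,0,0.05],[0,0,0.05],[0,0,0.05],[0,0,0.05],[0,0,0.05],[0,0,0.05]],"grip":[-1,-1,-0.35,-0.3,-0.25,-0.15,0,0.2,0.4,0.4]}'
python3 -m creep '{"delta_rot":[[0,0,0],[0,0,0],[0,0,0],[0,0,0],[0,0,0],[0,0,0],[0,0,0],[0,0,0],[0,0,0],[0,0,0]],"travel":[[0,0,0],[0,0,0.2],[0,0,0.6],[0,0,1.2],[0,0,2],[0,0,3],[0,0,4],[0,0,5],[0,0,6],[0,0,6.5]],"grip":[0.4,0.4,0.4,0.4,0.4,0.4,0.4,0.6,0.8,1]}'
python3 - <<'E'
from h import *
s=env.state();print(s['tcp_pos'])
T=imaging.capture('top');S=imaging.capture('scene');cv2.imwrite('pics/t4.png',T);cv2.imwrite('pics/s4.png',S)
a=cv2.resize(S[155:285,240:390],None,fx=2.6,fy=2.6,interpolation=cv2.INTER_CUBIC);b=cv2.resize(T[205:315,190:330],None,fx=2.8,fy=2.8,interpolation=cv2.INTER_CUBIC)
o=np.zeros((340,785,3),'uint8');o[:a.shape[0],:390]=a[:,:390];o[:b.shape[0],392:392+b.shape[1]]=b;cv2.imwrite('pics/c4.png',o)
E
```

```text
clock: 9.3
tcp_pos: [0.4925, 0.0096, 0.0765]
tool_rot: [-0.001, 0.118, 0.993, 0.0]
ft_force: [-0.1, 0.3, 0.7]
opening: 0.0601
grasp_force: 0.0
clock: 10.3
tcp_pos: [0.4932, 0.0095, 0.2423]
tool_rot: [0.002, 0.118, 0.993, 0.0]
ft_force: [0.1, 0.4, 0.5]
opening: 0.0857
grasp_force: 0.0
[0.49317631 0.00953854 0.24227936]
```

View pics/c4.png

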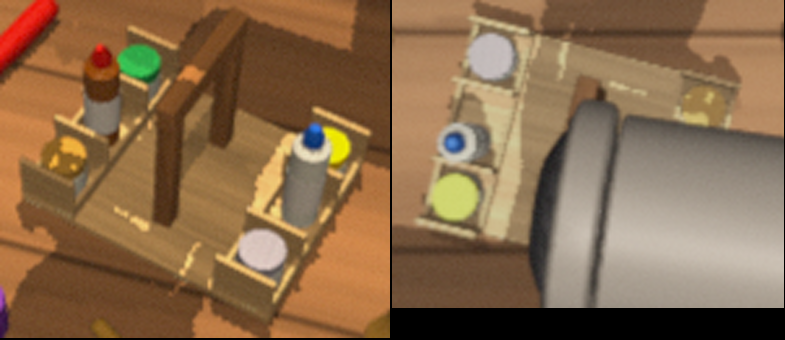

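The amber bottle stands upright at (101,95) in its bay, and the carrier hasn't shifted. Now for the handle, at (0.514, 0.0955, 0.145).

```bash
python3 -m creep '{"delta_rot":[[0,0,0],[0,0,0],[0,0,0],[0,0,0],[0,0,0],[0,0,0],[0,0,0],[0,0,0],[0,0,0],[0,0,0]],"travel":[[0.2,0.8,0],[0.4,1.8,0],[0.65,2.7,0],[0.83,3.44,0],[0.83,3.44,0],[0.83,3.44,-0.4],[0.83,3.44,-1],[0.83,3.44,-1.6],[0.83,3.44,-2.0],[0.83,3.44,-2]],"grip":[1,1,1,1,1,1,1,1,1,1]}'
python3 - <<'E'
from h import *
s=env.state();print(s['tcp_pos'],(np.array([.514,.0955,.145])-s['tcp_pos'])/.025)
c=imaging.camera_info('wrist');cv2.imwrite('pics/w5.png',imaging.capture('wrist'))
b=np.array([.5134,.0951,.157]);ex=np.array([.972,-.2345,0]);ey=np.array([.2345,.972,0])
print([proj('wrist',b+i*.058*ex+j*.008*ey,c)[0].round(0).tolist() for i in(-1,1) for j in(-1,1)])
E
```

```text
clock: 11.4
tcp_pos: [0.5121, 0.0948, 0.1872]
tool_rot: [-0.002, 0.119, 0.993, -0.0]
ft_force: [-0.1, 0.3, -0.9]
opening: 0.0855
grasp_force: 0.0
[0.51210219 0.0947754  0.18719902] [ 0.07591238  0.02898419 -1.68796083]
[[268.0, 162.0], [298.0, 162.0], [271.0, 342.0], [295.0, 342.0]]
```

View pics/w5.png

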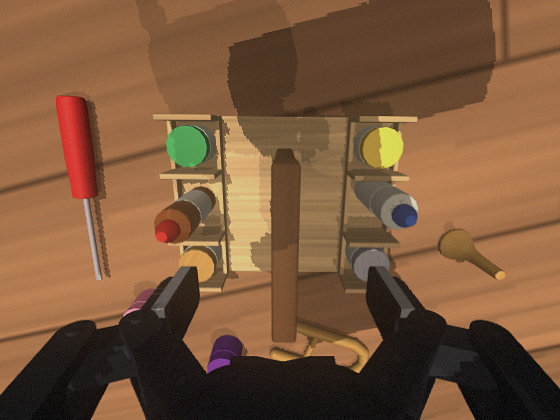

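The bar spans (272–300, 162) to (272–296, 341), which matches the prediction within about 2 px, and everything is standing. I'll descend and grip.

```bash
python3 -m creep '{"delta_rot":[[0,0,0],[0,0,0],[0,0,0],[0,0,0],[0,0,0],[0,0,0],[0,0,0],[0,0,0],[0,0,0],[0,0,0]],"travel":[[0.03,0.02,-0.3],[0.06,0.03,-0.7],[0.06,0.03,-1.1],[0.06,0.03,-1.4],[0.06,0.03,-1.6],[0.06,0.03,-1.7],[0.06,0.03,-1.75],[0.06,0.03,-1.75],[0.06,0.03,-1.75],[0.06,0.03,-1.75]],"grip":[1,1,1,1,1,1,0.7,0.4,0.1,-0.2]}'
python3 -m creep '{"delta_rot":[[0,0,0],[0,0,0],[0,0,0],[0,0,0],[0,0,0],[0,0,0],[0,0,0],[0,0,0],[0,0,0],[0,0,0]],"travel":[[0,0,0],[0,0,0],[0,0,0],[0,0,0],[0,0,0],[0,0,0],[0,0,0],[0,0,0],[0,0,0],[0,0,0]],"grip":[-0.5,-0.6,-1,-1,-1,-1,-1,-1,-1,-1]}'
```

```text
clock: 12.45
tcp_pos: [0.5149, 0.0964, 0.1456]
tool_rot: [-0.0, 0.118, 0.993, 0.0]
ft_force: [0.4, -0.2, 0.4]
opening: 0.0346
grasp_force: 0.0
clock: 13.45
tcp_pos: [0.5148, 0.0959, 0.1457]
tool_rot: [-0.0, 0.118, 0.993, -0.0]
ft_force: [-2.4, -4.2, 5.0]
opening: 0.015
grasp_force: 60.0
```

The handle is gripped. I'll start with a slow 20 mm lift and check for tilt.

```bash
python3 -m creep '{"delta_rot":[[0,0,0],[0,0,0],[0,0,0],[0,0,0],[0,0,0],[0,0,0],[0,0,0],[0,0,0],[0,0,0],[0,0,0]],"travel":[[0,0,0.03],[0,0,0.08],[0,0,0.16],[0,0,0.26],[0,0,0.36],[0,0,0.48],[0,0,0.6],[0,0,0.7],[0,0,0.77],[0,0,0.8]],"grip":[-1,-1,-1,-1,-1,-1,-1,-1,-1,-1]}'
python3 - <<'E'
from h import *
s=env.state();print(s['tcp_pos'],s['wrist_torque'],s['ft_force'])
S=imaging.capture('scene');T=imaging.capture('wrist')
a=cv2.resize(S[140:285,235:395],None,fx=2.5,fy=2.5,interpolation=cv2.INTER_CUBIC);w=cv2.resize(T,(390,292))
o=np.zeros((365,790,3),'uint8');o[:a.shape[0],:400]=a[:365,:400];o[:292,400:]=w;cv2.imwrite('pics/c6.png',o)
E
```

```text
clock: 14.45
tcp_pos: [0.5148, 0.0963, 0.1656]
tool_rot: [-0.0, 0.118, 0.993, 0.0]
ft_force: [-0.3, 0.8, -8.3]
opening: 0.0151
grasp_force: 58.5
[0.51483794 0.09632396 0.16555936] [-0.00205992  0.03725845 -0.00978418] [-0.34570922  0.82151234 -8.33950688]
```

View pics/c6.png

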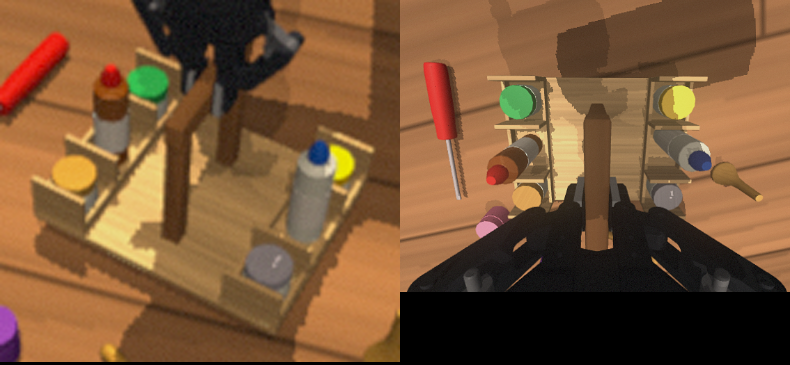

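The carrier is fully off the bench: 8.3 N of load, almost no wrist moment, level, and everything upright. I'll raise it to about 10 cm and hold.

```bash
python3 -m creep '{"delta_rot":[[0,0,0],[0,0,0],[0,0,0],[0,0,0],[0,0,0],[0,0,0],[0,0,0],[0,0,0],[0,0,0],[0,0,0]],"travel":[[0,0,0.05],[0,0,0.15],[0,0,0.3],[0,0,0.5],[0,0,0.72],[0,0,0.94],[0,0,1.16],[0,0,1.38],[0,0,1.6],[0,0,1.82]],"grip":[-1,-1,-1,-1,-1,-1,-1,-1,-1,-1]}'
python3 -m creep '{"delta_rot":[[0,0,0],[0,0,0],[0,0,0],[0,0,0],[0,0,0],[0,0,0],[0,0,0],[0,0,0],[0,0,0],[0,0,0]],"travel":[[0,0,0.22],[0,0,0.44],[0,0,0.66],[0,0,0.88],[0,0,1.08],[0,0,1.24],[0,0,1.36],[0,0,1.42],[0,0,1.45],[0,0,1.45]],"grip":[-1,-1,-1,-1,-1,-1,-1,-1,-1,-1]}'
python3 -m creep '{"delta_rot":[[0,0,0],[0,0,0],[0,0,0],[0,0,0],[0,0,0],[0,0,0],[0,0,0],[0,0,0],[0,0,0],[0,0,0]],"travel":[[0,0,0],[0,0,0],[0,0,0],[0,0,0],[0,0,0],[0,0,0],[0,0,0],[0,0,0],[0,0,0],[0,0,0]],"grip":[-1,-1,-1,-1,-1,-1,-1,-1,-1,-1]}'
python3 - <<'E'
from h import *
s=env.state();print(s['tcp_pos'],s['wrist_torque'],s['ft_force'])
S=imaging.capture('scene');T=imaging.capture('wrist')
a=cv2.resize(S[100:290,220:420],None,fx=2,fy=2,interpolation=cv2.INTER_CUBIC);w=cv2.resize(T,(390,292))
o=np.zeros((380,790,3),'uint8');o[:,:400]=a;o[:292,400:]=w;cv2.imwrite('pics/c7.png',o)
E
```

```text
clock: 15.55
tcp_pos: [0.5147, 0.0963, 0.2112]
tool_rot: [-0.001, 0.118, 0.993, 0.0]
ft_force: [-0.1, 0.6, -7.4]
opening: 0.015
grasp_force: 58.5
clock: 16.55
tcp_pos: [0.5147, 0.0963, 0.247]
tool_rot: [-0.001, 0.118, 0.993, 0.0]
ft_force: [0.7, 0.2, -7.8]
opening: 0.015
grasp_force: 58.6
clock: 17.55
tcp_pos: [0.5148, 0.0963, 0.247]
tool_rot: [-0.001, 0.118, 0.993, 0.0]
ft_force: [-1.1, 0.2, -7.2]
opening: 0.0153
grasp_force: 58.6
[0.51476187 0.09631631 0.24703382] [-0.00523843 -0.00063271 -0.02260979] [-1.07803125  0.21059337 -7.17383732]
```

View pics/c7.png

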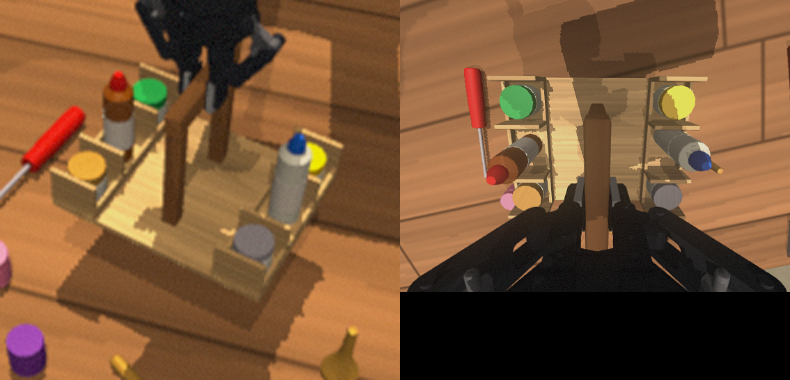

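The carrier hangs level 101 mm up, with both bottles and all four jars standing and the bystanders untouched. I'm handing in the job.

```bash
python3 -c "from cell import env; print(env.close_job())"
```

```text
the job is handed in; nothing more can be done
None
```

The amber oil bottle stands upright in its own bay, and the carrier is held still and level by its handle about 10 cm above the bench with all its contents standing; the job was handed in at about 17.6 s.

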